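# Wipe the splice plate clean and hold the inspection scope over it

### The arm

A 6-joint arm with a two-finger parallel gripper is mounted at the origin on the work surface. World frame = base frame: x ahead of the robot, y to its left, z up, the work surface at z = 0. Lengths are in m, angles in rad, forces in N, time in s.
With the tool pointing down it reaches from about 0.275 to 0.825 m from the base axis. Payload 5.2 kg.
Tool frame: the origin (TCP) lies between the finger pads; the fingertips stand 25 mm ahead of it and the grasp point (between the pads) lies 6 mm ahead of it; z points along the fingers, y is the line along which they close (so a half turn about z gives the same grasp; the last joint's range is limited). The gripper opens to 93 mm and grips with 3 to 60 N. Pads are 15 mm wide; open, the fingers measure 128 mm over their backs; the gripper's body (75 mm by 188 mm) begins 65 mm behind the grasp point.
Start: joints at [1.055, 0.259, 1.535, -0, 1.348, -0.203], TCP at [0.169, 0.523, 0.22] pointing down, gripper open.
Joint ranges: [-3.14, 3.14], [-0.91, 2.08], [0.19, 2.58], [-1.22, 4.36], [0.22, 2.71], [-3.12, 3.12]. Speed limits (rad/s): [2.57, 2.57, 3.14, 3.14, 3.14, 3.14].

### API

Orientations are given as a unit quaternion [x, y, z, w].
In Python, from cell import ctrl, viewer, workorder gives the robot as it stands. The module is installed in compiled form; this text tells all that it offers.
- The arm moves only by the tool drive_tool, never from a script. Its argument "plan" is a list of rows, each a list of 2 entries, a list of its own where there are three numbers: the shift along the tool's x, y, z in units of 25 mm (1.0 is 25 mm), then the turn, a rotation vector about the tool's x, y, z in units of 5 degrees (1.0 is 5 degrees). A call has 1 to 10 rows; each row shifts and turns the commanded pose from where the row before left it, along the tool's axes as they then stand; what a row does not reach is not made up. A row lasts 1/12 s, in which the tool goes at most 41.7 mm and 7.16 degrees, less where a joint would pass 70% of its speed; a pose out of reach is approached as far as the arm can. A call is refused whole if a number of a shift passes 1 or a number of a turn 1, either way. A call with a gripper value outside its range is refused whole. "fingers" is the finger opening in mm, from 0 to 93, set as the call begins (left out, the last holds). The fingers move at their own pace and stop on an object; "newtons" is the grip in N (left out, the last holds). Time passes only in rows, so rows that do not move let the fingers close. It gives the time, the measured TCP pose, the force, the opening and the grip force at its end, in the units of the state.
- ctrl.sense(): the state, without advancing time (a new reading comes with each control period).
- viewer.capture(name): name is "scene" or "top"; returns a dict with "img" (480x640x3 uint8, blue, green, red), "camera_matrix" (3x3 intrinsics, pixels), "eye" and "rotation" of the camera in the world. Camera axes: x right, y up, looking along -z (the intrinsics and any distortion apply to the point x, -y, -z); pixel columns grow to the right and rows downward; lengths in m; the calibration is good to about 2 mm. A picture is of the moment at which its call begins. There is no depth.
- workorder.job_done(): hands the job in; it is judged then, once.
The state is a dict: "time": time; "joint_pos": joint angles; "dq": joint speeds; "joint_efforts": joint torques, N m; "position": TCP position; "ee_rot": TCP orientation; "wrist_force": force on the tool from outside, world axes, zero at the start; "ft_torque": the same for the moment, N m; "finger_gap": finger opening in m; "grip_force": force on a finger pad.
Only numpy, scipy, OpenCV 4.12 (cv2) and the standard library are available. Lean on these libraries where they do the work, as an engineer would, in place of code of your own. Each camera call takes 0.05 s, during which the arm holds its last target. There are 200 camera calls.

### The job

Take the scraper block and wipe all four loose metal chips off the raised plate into its catch trough, without touching the chips with the gripper, then stand the block on the bench and let go of it. Then draw the inspection scope out of its holster and hold it in the air, leaning about halfway between upright and level, its lens end downwards, about 70 mm from the plate and aimed at the middle of the plate. Finish while still holding the scope still like that, touching nothing with it, and leave the tools and containers lying around where they are.

Things in the scene. Friction and masses are not known exactly. Their poses are not given: they have to be found in the camera images.
- board: fixed aluminium wiping board. Origin: on the bench under the middle of its raised plate. The plate is 136 (x) by 130 (y) mm, its flat top 35 mm above the bench. Along the plate's whole -x edge (at x = -68 mm) runs an open catch trough, 48 mm wide (x = -68 to -116 mm inside), dark floor 6 mm above the bench, its outer and end walls 4 mm thick and 26 mm high, lower than the plate. z up
- board_mid (a point): middle of the plate's top face, 35 mm above the bench
- chip0: one of four loose dark steel chips, 14 x 11 x 8 mm, about 12 g, lying flat on the plate, no part of it more than 31 mm from the plate's middle towards the board's +x, 42 mm towards -x, 40 mm in y; any yaw; origin: centre of its underside
- chip1: one of four loose dark steel chips, 14 x 11 x 8 mm, about 12 g, lying flat on the plate, no part of it more than 31 mm from the plate's middle towards the board's +x, 42 mm towards -x, 40 mm in y; any yaw; origin: centre of its underside
- chip2: one of four loose dark steel chips, 14 x 11 x 8 mm, about 12 g, lying flat on the plate, no part of it more than 31 mm from the plate's middle towards the board's +x, 42 mm towards -x, 40 mm in y; any yaw; origin: centre of its underside
- chip3: one of four loose dark steel chips, 14 x 11 x 8 mm, about 12 g, lying flat on the plate, no part of it more than 31 mm from the plate's middle towards the board's +x, 42 mm towards -x, 40 mm in y; any yaw; origin: centre of its underside
- block: scraper block, loose, standing on the bench, about 0.18 kg. Blade: grey bar 24 (x) x 100 (y) x 28 (z) mm with a black lower edge; on top of it a wooden grip 22 (x) x 60 (y) mm, from 27 to 71 mm high, to be gripped across x. Origin: centre of the underside; z up. It stands either left or right of the board, the holster on the other side
- holster: fixed upright aluminium tube on a 90 x 90 x 8 mm dark foot plate: tube outer diameter 48 mm, inner 39 mm, rim 78 mm above the bench, inner floor 8 mm above the bench. Origin: under the tube's axis on the bench
- scope: inspection scope, loose round stick (black lower half, grey upper half) 165 mm long, 34 mm diameter (from 24 to 158 mm along it), tapering to a 22 mm lens end; about 0.2 kg, centre of mass near 100 mm from the lens. Stands lens down in the holster, top 173 mm above the bench; lifts straight out. Origin: centre of the lens end; its z axis runs from there to the butt (up at the start)
- scope_lens (a point): centre of the scope's lens face (the scope's origin)
- scope_focus (a point): point on the scope's axis, 70 mm in front of the lens (outside the scope): what it is focused on; is to lie at the middle of the plate
- pliers: bystander: pliers with yellow grips, about 160 mm long, 14 mm high, lying on the bench; origin near the middle
- tweezers: bystander: steel tweezers, 115 mm long, 6 mm high, lying on the bench; origin near the middle
- driver: bystander: screwdriver lying on the bench; origin within it
- bottle: bystander: white bottle, diameter 52 mm, 110 mm high; origin: centre of its underside
- tub: bystander: clear open tub 100 x 75 x 45 mm; origin: centre of its underside
- reel: bystander: white plastic reel, diameter 80 mm, 30 mm high, lying flat; origin: centre of its underside

How it is judged:
On the way, in this order (a step that is already met when the one before it is completed fails the run):
1. all four chips lie in the catch trough (x of chip0 in the frame of board between -0.118 and -0.066 m and y of chip0 in the frame of board between -0.064 and 0.064 m and height (world z) of each of chip0, chip1, chip2, chip3 below 0.03 m and x of chip1 in the frame of board between -0.118 and -0.066 m and y of chip1 in the frame of board between -0.064 and 0.064 m and x of chip2 in the frame of board between -0.118 and -0.066 m and y of chip2 in the frame of board between -0.064 and 0.064 m and x of chip3 in the frame of board between -0.118 and -0.066 m and y of chip3 in the frame of board between -0.064 and 0.064 m), for 0.2 s.
2. the scraper block stands on the bench, released (height (world z) of block below 0.004 m and angle between block's own z axis and vertical below 0.1 rad and linear speed of block below 0.03 m/s and contact force between the fingers and block below 0.1 N), for 0.2 s.
3. the scope is drawn out, clear above its holster, held by the fingers (height (world z) of scope_lens above 0.082 m and contact force between the fingers and scope above 1 N and contact force between scope and holster below 0.1 N), for 0.1 s.
At the end, for the whole second after the job is handed in: Chips in the trough; block upright on the bench, released, at rest; fingers hold the scope still, clear of holster and board, 30 to 60 degrees from vertical, lens end down and at least 20 mm above the plate, the point 70 mm before the lens within 45 mm of the plate's middle (all of step 1 and all of step 2 and contact force between the fingers and scope above 1 N and contact force between scope and holster below 0.1 N and contact force between scope and board below 0.1 N and height (world z) of scope_lens above 0.055 m and angle between scope's own z axis and vertical between 0.52 and 1.05 rad and distance between scope_focus and board_mid below 0.045 m and linear speed of scope below 0.03 m/s); the arm keeps its last pose, push and grip.
It fails at once if the gripper or arm touches a chip (contact force between any of the fingers, the arm and chip0 above 0.3 N or contact force between any of the fingers, the arm and chip1 above 0.3 N or contact force between any of the fingers, the arm and chip2 above 0.3 N or contact force between any of the fingers, the arm and chip3 above 0.3 N).
It fails at once if a bystander is moved more than 25 mm (distance of any of pliers, tweezers, driver, bottle, tub, reel from where it was at the start of the episode above 0.025 m).
It also fails if it takes over 61 s, if anything falls off the work surface, if the arm or the gripper's body presses on something with over 40 N, if the wrist force passes 120 N, or if a joint passes its speed limit or range.

## Working session

There is one attempt and no reset: what is moved stays moved. The work goes in short steps, Python scripts to look and compute and a tool call to move; the robot and the scene stay as the last step left them, time stands still between calls to the robot, and variables do not carry over. Pictures are saved under pics/ and viewed, at most 10 in all, crops included, and the job is handed in when it is done.

Besides the shell and the picture viewer there is one more tool, called by a JSON object that holds its "fn" and its "kwargs", one argument or row to a line. drive_tool: Moves the arm, as the interface text tells. Its arguments: {"type":"object","properties":{"plan":{"type":"array"},"fingers":{"type":"number"},"newtons":{"type":"number"}},"required":["plan"]}

```bash
mkdir -p pics
cat > h.py <<'E'
import numpy as np, cv2
from cell import ctrl, viewer, workorder
from scipy.spatial.transform import Rotation as R
def ray(c,uv):
    K=c["camera_matrix"]; d=np.linalg.inv(K)@np.array([uv[0],uv[1],1.]); d=np.array([d[0],-d[1],-d[2]])
    return np.array(c["eye"]),np.array(c["rotation"])@d
def onz(c,uv,z):
    o,d=ray(c,uv); return o+d*(z-o[2])/d[2]
def proj(c,p):
    q=np.array(c["rotation"]).T@(np.array(p)-c["eye"]); v=np.array(c["camera_matrix"])@np.array([q[0],-q[1],-q[2]]); return v[:2]/v[2]
E
python3 - <<'E'
from h import *
for n in("top","scene"):
    c=viewer.capture(n); cv2.imwrite(f"pics/{n}0.png",c["img"]); print(n,c["eye"],c["rotation"],c["camera_matrix"],[k for k in c])
    np.savez(n+"0.npz",**c)
print(ctrl.sense())
E
```

```text
top [ 0.40588668 -0.03538532  0.95123515] [-0.07735861  0.05828896  0.70523022 -0.70233067] [[527.96692957   0.         321.05409502]
 [  0.         527.96692957 239.11162954]
 [  0.           0.           1.        ]] ['img', 'camera_matrix', 'eye', 'rotation']
scene [1.08071196 0.22013024 0.92596174] [0.14816309 0.22851662 0.80878102 0.52124957] [[539.93339126   0.         314.52965313]
 [  0.         539.93339126 240.65272308]
 [  0.           0.           1.        ]] ['img', 'camera_matrix', 'eye', 'rotation']
{'time': 0.1, 'joint_pos': array([ 1.05520465e+00,  2.59267411e-01,  1.53594794e+00,  3.16507660e-05,
        1.34796300e+00, -2.02800695e-01]), 'dq': array([-0.00067218, -0.00161793, -0.0020509 ,  0.00054484,  0.00034791,
        0.00017645]), 'joint_efforts': array([ 2.17610512e-03, -4.38209295e+01, -2.84639525e+01,  7.20989658e-02,
        3.62569245e-02, -7.94991934e-05]), 'position': array([0.1689774 , 0.52291245, 0.21911259]), 'ee_rot': array([ 1.55762127e-01,  9.87794276e-01, -7.36825349e-04, -2.93150479e-04]), 'wrist_force': array([-0.14077137, -0.10154934, -0.22928643]), 'ft_torque': array([-0.01281786, -0.02534704,  0.00196063]), 'grip_force': 0.0, 'finger_gap': 0.09280568447590018}
```

View pics/top0.png

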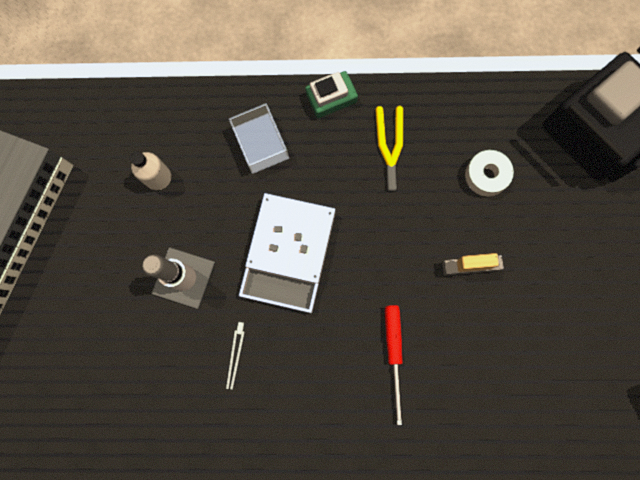

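View pics/scene0.png

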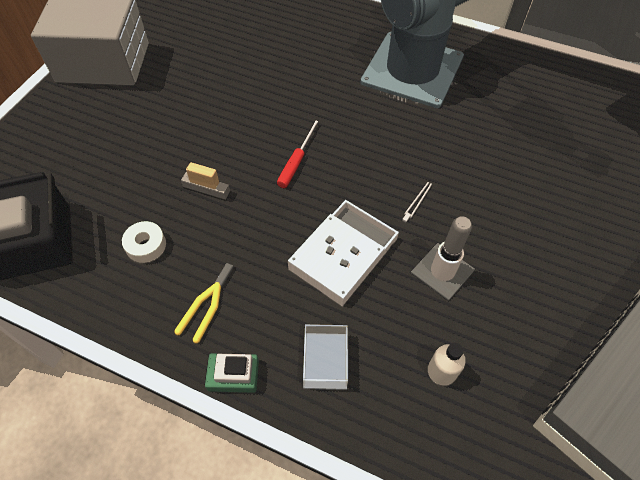

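Top view: image up is world +x and right is −y. The board is centred near (290,250) with its trough at the bottom, facing the robot. The chips are around (290,240), the block at (475,263), and the holster at (180,275) with the scope leaning towards (155,265) by parallax. The scene view shows the same layout. Next I'll measure it.

```bash
sed -i 's/np.array(c\["rotation"\])/R.from_quat(c["rotation"]).as_matrix()/' h.py
cat > m.py <<'E'
from h import *
t=dict(np.load("top0.npz")); s=dict(np.load("scene0.npz"))
im=t["img"]; hsv=cv2.cvtColor(im,cv2.COLOR_BGR2HSV)
def comps(mask,x0,y0,x1,y1,amin):
    m=np.zeros_like(mask); m[y0:y1,x0:x1]=mask[y0:y1,x0:x1]
    cs,_=cv2.findContours(m,cv2.RETR_EXTERNAL,cv2.CHAIN_APPROX_NONE)
    return [c for c in cs if cv2.contourArea(c)>amin]
def show(n,cs,z,c=t):
    for k in cs:
        r=cv2.minAreaRect(k); b=cv2.boxPoints(r)
        W=np.array([onz(c,p,z)[:2] for p in b]); e=W[1]-W[0]; f=W[2]-W[1]
        print(n,"px",np.round(r[0],1),"w",np.round(onz(c,r[0],z)[:2],4),"sides",np.round([np.linalg.norm(e),np.linalg.norm(f)],4),"ang",np.round(np.degrees([np.arctan2(e[1],e[0]),np.arctan2(f[1],f[0])]),1))
g=cv2.cvtColor(im,cv2.COLOR_BGR2GRAY)
plate=((g>190)*255).astype(np.uint8)
cs=comps(plate,220,180,345,320,500); show("plate+walls",cs,.035)
k=max(cs,key=cv2.contourArea); a=cv2.approxPolyDP(k,4,True)[:,0]; print([(tuple(p),np.round(onz(t,p,.035)[:2],3)) for p in a])
ch=((g<150)*255).astype(np.uint8); show("chip",comps(ch,262,218,318,260,15),.042)
yel=cv2.inRange(hsv,(12,70,120),(32,255,255)); show("grip",comps(yel,450,245,510,280,50),.071)
gs=cv2.cvtColor(s["img"],cv2.COLOR_BGR2GRAY)
hs=cv2.cvtColor(s["img"],cv2.COLOR_BGR2HSV)
show("gripS",comps(cv2.inRange(hs,(12,70,150),(32,255,255)),180,155,225,190,30),.071,s)
foot=((g>70)*255).astype(np.uint8); show("foot",comps(foot,140,240,218,312,300),.008)
show("blade",comps(foot,438,245,510,282,100),.028)
for n,c,(x0,y0,x1,y1) in(("top",t,(120,230,230,330)),("scene",s,(390,200,500,310)),("blk",t,(430,235,520,290))):
    cv2.imwrite("pics/c_%s.png"%n,cv2.resize(c["img"][y0:y1,x0:x1],None,fx=4,fy=4,interpolation=cv2.INTER_NEAREST))
a=cv2.imread("pics/c_top.png");b=cv2.imread("pics/c_scene.png");
A=np.zeros((450,800,3),np.uint8);A[:a.shape[0],:400]=a[:,:400];A[:440,400:]=b[:,:400];cv2.imwrite("pics/c1.png",A)
E
python3 m.py
```

```text
plate+walls px [286.6 252.1] w [0.5614 0.0501] sides [0.1902 0.1343] ang [ -11.5 -103.8]
[((np.int32(264), np.int32(194)), array([0.668, 0.092])), ((np.int32(246), np.int32(266)), array([0.537, 0.121])), ((np.int32(315), np.int32(281)), array([ 0.51, -0.  ])), ((np.int32(311), np.int32(304)), array([0.47 , 0.007])), ((np.int32(305), np.int32(309)), array([0.462, 0.017])), ((np.int32(244), np.int32(295)), array([0.486, 0.124])), ((np.int32(247), np.int32(268)), array([0.533, 0.12 ])), ((np.int32(239), np.int32(294)), array([0.488, 0.132])), ((np.int32(310), np.int32(311)), array([0.458, 0.009])), ((np.int32(334), np.int32(209)), array([ 0.639, -0.034]))]
chip px [303.3 248.8] w [0.5658 0.0202] sides [0.0143 0.01  ] ang [ -10.8 -101.8]
chip px [273.1 247.6] w [0.5684 0.0732] sides [0.0117 0.0135] ang [ -17.4 -108.9]
chip px [297.5 236.5] w [0.5878 0.0306] sides [0.0088 0.0126] ang [ -90.4 -179.6]
chip px [277.5 228.5] w [0.6025 0.066 ] sides [0.0124 0.009 ] ang [ -90.4 -179.3]
grip px [480.  260.6] w [ 0.5389 -0.2774] sides [0.0604 0.0239] ang [-87.6 179. ]
gripS px [200.6 169.3] w [ 0.5419 -0.2758] sides [0.0229 0.0619] ang [-161.2   95. ]
foot px [174.2 274.4] w [0.5262 0.2562] sides [0.0913 0.1267] ang [ -15.1 -108.6]
blade px [473.5 262.8] w [ 0.5415 -0.2777] sides [0.1025 0.0302] ang [ -85.5 -179.1]
```

View pics/c1.png

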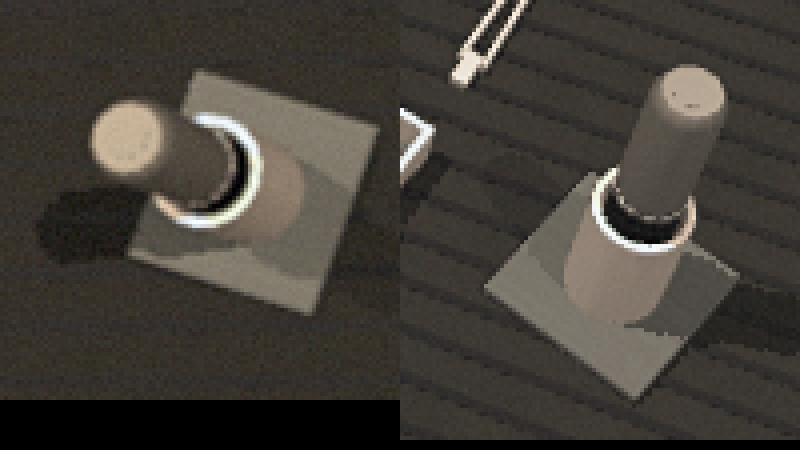

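View pics/c_blk.png

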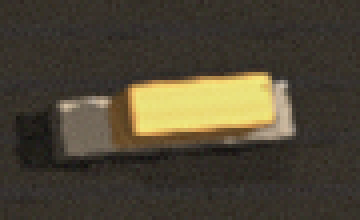

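Crops: the scope's butt disc is at top px (151.8,264) and scene px (463.5,222.5). The holster foot's corners are clear, and the block's grip is offset from the blade only by parallax. I take the board centre as about (0.587,0.044) with yaw −12.8°.

```bash
cat >> h.py <<'E'
def tgt(p,yaw=None,Rt=None):
    """remaining move: turn (units of 5deg), shift AFTER the turn (units 25mm), shift before the turn"""
    s=ctrl.sense(); Rc=R.from_quat(s["ee_rot"])
    if Rt is None:
        y=np.array([np.cos(yaw),np.sin(yaw),0]); z=np.array([0,0,-1.]); Rt=R.from_matrix(np.column_stack([np.cross(y,z),y,z]))
    rv=(Rc.inv()*Rt).as_rotvec(degrees=True)/5; d=np.array(p)-s["position"]
    print("t",round(s["time"],2),"pos",np.round(s["position"],4),"F",np.round(s["wrist_force"],1),"gap",round(s["finger_gap"],4),"grip",round(s["grip_force"],1))
    print("turn",np.round(rv,2),"shift after",np.round(Rt.inv().apply(d)/.025,2),"shift before",np.round(Rc.inv().apply(d)/.025,2))
E
python3 - <<'E'
from h import *
t=dict(np.load("top0.npz")); s=dict(np.load("scene0.npz"))
print("scope top",onz(t,(151.75,264),.173),onz(s,(463.5,222.5),.173))
F=np.array([(196,71),(377,128),(312,314),(128,254)])/4+[120,230]
W=np.array([onz(t,p,.008) for p in F]);print("foot",W.mean(0),W[:,:2])
F=np.array([(594-8+0,174),(739,274),(635,399),(485,288)],float);F=(F-[400,0])/4+[390,200]
print([onz(s,p,.008)[:2] for p in F[1:]], (onz(s,F[1],.008)+onz(s,F[3],.008))/2)
print(proj(t,(.587,.044,.035)),proj(s,(.587,.044,.035)))
tgt([.540,-.277,.20],np.radians(3.5))
E
```

```text
scope top [0.52101192 0.24000209 0.173     ] [0.5226778  0.24207292 0.173     ]
foot [0.52004646 0.23932191 0.008     ] [[0.57526793 0.26834763]
 [0.54846066 0.1840846 ]
 [0.46467966 0.21015412]
 [0.49177758 0.29470127]]
[array([0.49502046, 0.29671748]), array([0.58003283, 0.27043467]), array([0.55314608, 0.18726974])] [0.52408327 0.24199361 0.008     ]
[290.20617011 237.77904803] [336.51206606 252.1998256 ]
t 0.1 pos [0.169  0.5229 0.2191] F [-0.1 -0.1 -0.2] gap 0.0928 grip 0.0
turn [-2.000e-02  1.000e-02  1.372e+01] shift after [-32.84  12.86   0.76] shift before [-23.97 -25.88   0.8 ]
```

{"fn": "drive_tool", "kwargs": {
  "plan": [
    [[0, 0, -0.3], [0, 0, 1]],
    [[0, 0, -0.3], [0, 0, 1]],
    [[0, 0, 0], [0, 0, 1]],
    [[0, 0, 0], [0, 0, 1]],
    [[0, 0, 0], [0, 0, 1]],
    [[0, 0, 0], [0, 0, 1]],
    [[0, 0, 0], [0, 0, 1]],
    [[0, 0, 0], [0, 0, 1]],
    [[0, 0, 0], [0, 0, 1]],
    [[0, 0, 0], [0, 0, 1]]
  ],
  "fingers": 70,
  "newtons": 40
}}

```text
time: 0.93
position: [0.1691, 0.523, 0.2343]
ee_rot: [0.56, 0.828, -0.001, 0.0]
wrist_force: [-0.3, 0.1, -0.3]
finger_gap: 0.0698
grip_force: 0.0
```

{"fn": "drive_tool", "kwargs": {
  "plan": [
    [[0, 0, 0], [0, 0, 1]],
    [[0, 0, 0], [0, 0, 1]],
    [[0, 0, 0], [0, 0, 1]],
    [[0, 0, 0], [0, 0, 0.7]],
    [[-1, 0.4, 0], [0, 0, 0]],
    [[-1, 0.4, 0], [0, 0, 0]],
    [[-1, 0.4, 0], [0, 0, 0]],
    [[-1, 0.4, 0], [0, 0, 0]],
    [[-1, 0.4, 0], [0, 0, 0]],
    [[-1, 0.4, 0], [0, 0, 0]]
  ]
}}

```text
time: 1.77
position: [0.2385, 0.376, 0.2345]
ee_rot: [0.685, 0.729, -0.0, 0.0]
wrist_force: [0.5, 0.2, -0.3]
finger_gap: 0.07
grip_force: 0.0
```

{"fn": "drive_tool", "kwargs": {
  "plan": [
    [[-1, 0.4, 0], [0, 0, 0]],
    [[-1, 0.4, 0], [0, 0, 0]],
    [[-1, 0.4, 0], [0, 0, 0]],
    [[-1, 0.4, 0], [0, 0, 0]],
    [[-1, 0.4, 0], [0, 0, 0]],
    [[-1, 0.4, 0], [0, 0, 0]],
    [[-1, 0.4, 0], [0, 0, 0]],
    [[-1, 0.4, 0], [0, 0, 0]],
    [[-1, 0.4, 0], [0, 0, 0]],
    [[-1, 0.4, 0], [0, 0, 0]]
  ]
}}

```text
time: 2.6
position: [0.3539, 0.1328, 0.2347]
ee_rot: [0.685, 0.729, -0.0, -0.0]
wrist_force: [0.1, -0.4, -0.7]
finger_gap: 0.07
grip_force: 0.0
```

{"fn": "drive_tool", "kwargs": {
  "plan": [
    [[-1, 0.4, 0], [0, 0, 0]],
    [[-1, 0.4, 0], [0, 0, 0]],
    [[-1, 0.4, 0], [0, 0, 0]],
    [[-1, 0.4, 0], [0, 0, 0]],
    [[-1, 0.4, 0], [0, 0, 0]],
    [[-1, 0.4, 0], [0, 0, 0]],
    [[-1, 0.4, 0], [0, 0, 0]],
    [[-1, 0.4, 0], [0, 0, 0]],
    [[-1, 0.4, 0], [0, 0, 0]],
    [[-1, 0.4, 0], [0, 0, 0]]
  ]
}}

```text
time: 3.43
position: [0.4694, -0.1104, 0.2345]
ee_rot: [0.685, 0.729, -0.0, -0.0]
wrist_force: [-0.1, -0.3, 0.5]
finger_gap: 0.0702
grip_force: 0.0
```

```bash
python3 -c "
from h import *
tgt([.540,-.277,.062],np.radians(3.5))"
```

```text
t 3.43 pos [ 0.4694 -0.1104  0.2345] F [-0.1 -0.3  0.5] gap 0.0702 grip 0.0
turn [-0.01 -0.    0.01] shift after [-6.82  2.41  6.9 ] shift before [-6.83  2.41  6.89]
```

{"fn": "drive_tool", "kwargs": {
  "plan": [
    [[-0.9, 0.3, 0], [0, 0, 0]],
    [[-0.9, 0.3, 0], [0, 0, 0]],
    [[-0.9, 0.3, 0], [0, 0, 0]],
    [[-0.9, 0.3, 0], [0, 0, 0]],
    [[-0.9, 0.3, 0.2], [0, 0, 0]],
    [[-0.9, 0.3, 0.4], [0, 0, 0]],
    [[-0.9, 0.3, 0.5], [0, 0, 0]],
    [[-0.5, 0.3, 0.6], [0, 0, 0]],
    [[0, 0, 0.8], [0, 0, 0]],
    [[0, 0, 0.8], [0, 0, 0]]
  ]
}}

```text
time: 4.27
position: [0.5399, -0.2762, 0.151]
ee_rot: [0.685, 0.728, -0.0, -0.0]
wrist_force: [1.1, 0.3, -0.2]
finger_gap: 0.0699
grip_force: 0.0
```

{"fn": "drive_tool", "kwargs": {
  "plan": [
    [[0, 0, 0.8], [0, 0, 0]],
    [[0, 0, 0.8], [0, 0, 0]],
    [[0, 0, 0.7], [0, 0, 0]],
    [[0, 0, 0.6], [0, 0, 0]],
    [[0, 0, 0.4], [0, 0, 0]],
    [[0, 0, 0.3], [0, 0, 0]],
    [[0, 0, 0], [0, 0, 0]],
    [[0, 0, 0], [0, 0, 0]]
  ]
}}

```text
time: 4.93
position: [0.5399, -0.2752, 0.0624]
ee_rot: [0.685, 0.729, -0.0, -0.0]
wrist_force: [-0.2, 0.6, 0.7]
finger_gap: 0.0699
grip_force: 0.0
```

```bash
python3 -c "
from h import *
tgt([.540,-.277,.062],np.radians(3.5))
c=viewer.capture('top');cv2.imwrite('pics/pre.png',np.hstack([cv2.resize(c['img'][200:320,400:540],None,fx=3,fy=3)]))"
```

```text
t 4.93 pos [ 0.5399 -0.2752  0.0624] F [-0.2  0.6  0.7] gap 0.0699 grip 0.0
turn [-0.   -0.    0.02] shift after [-0.07  0.    0.02] shift before [-0.07  0.    0.02]
```

View pics/pre.png

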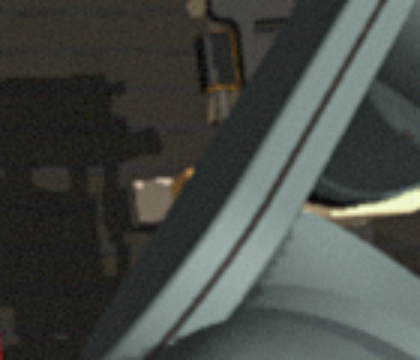

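The arm hides most of the block in this view; only its left blade end shows at crop (150,200). The pose matches my measurement, so I'll grip and lift.

{"fn": "drive_tool", "kwargs": {
  "plan": [
    [[0, 0, 0], [0, 0, 0]],
    [[0, 0, 0], [0, 0, 0]],
    [[0, 0, 0], [0, 0, 0]],
    [[0, 0, 0], [0, 0, 0]],
    [[0, 0, 0], [0, 0, 0]],
    [[0, 0, 0], [0, 0, 0]],
    [[0, 0, 0], [0, 0, 0]],
    [[0, 0, 0], [0, 0, 0]]
  ],
  "fingers": 0,
  "newtons": 40
}}

```text
time: 5.65
position: [0.5398, -0.2751, 0.0624]
ee_rot: [0.685, 0.729, 0.0, -0.0]
wrist_force: [0.0, 0.0, -0.5]
finger_gap: 0.0216
grip_force: 39.8
```

{"fn": "drive_tool", "kwargs": {
  "plan": [
    [[0, 0, -0.3], [0, 0, 0]],
    [[0, 0, -0.6], [0, 0, 0]],
    [[0, 0, -0.8], [0, 0, 0]],
    [[0, 0, -0.8], [0, 0, 1]],
    [[0, 0, -0.8], [0, 0, 1]],
    [[0, 0, -0.5], [0, 0, 1]],
    [[0, 0, -0.2], [0, 0, 0.3]]
  ]
}}

```text
time: 6.23
position: [0.5407, -0.2757, 0.1653]
ee_rot: [0.784, 0.621, 0.0, 0.002]
wrist_force: [1.3, -0.9, -1.9]
finger_gap: 0.0216
grip_force: 39.9
```

```bash
python3 -c "
from h import *
# board frame
y=np.radians(-12.8);X=np.array([np.cos(y),np.sin(y),0])
tgt(np.array([.588,.045,.110])+.047*X,y)"
```

```text
t 6.23 pos [ 0.5407 -0.2757  0.1653] F [ 1.3 -0.9 -1.9] gap 0.0216 grip 39.9
turn [ 0.04  0.02 -0.08] shift after [12.93  0.88  2.21] shift before [12.94  0.79  2.19]
```

{"fn": "drive_tool", "kwargs": {
  "plan": [
    [[1, 0, 0], [0, 0, 0]],
    [[1, 0, 0], [0, 0, 0]],
    [[1, 0, 0], [0, 0, 0]],
    [[1, 0, 0], [0, 0, 0]],
    [[1, 0.1, 0], [0, 0, 0]],
    [[1, 0.1, 0], [0, 0, 0]],
    [[1, 0.1, 0], [0, 0, 0]],
    [[1, 0.1, 0], [0, 0, 0]],
    [[1, 0.1, 0], [0, 0, 0]],
    [[1, 0.1, 0], [0, 0, 0]]
  ]
}}

```text
time: 7.07
position: [0.6103, -0.0335, 0.1626]
ee_rot: [0.782, 0.623, -0.0, -0.0]
wrist_force: [0.3, -0.1, -2.1]
finger_gap: 0.0217
grip_force: 39.9
```

{"fn": "drive_tool", "kwargs": {
  "plan": [
    [[1, 0.1, 0], [0, 0, 0]],
    [[1, 0.1, 0], [0, 0, 0]],
    [[0.9, 0, 0], [0, 0, 0]],
    [[0, 0, 0.5], [0, 0, 0]],
    [[0, 0, 0.5], [0, 0, 0]],
    [[0, 0, 0.5], [0, 0, 0]],
    [[0, 0, 0.5], [0, 0, 0]],
    [[0, 0, 0.2], [0, 0, 0]],
    [[0, 0, 0], [0, 0, 0]]
  ]
}}

```text
time: 7.82
position: [0.6301, 0.0349, 0.1059]
ee_rot: [0.782, 0.623, -0.001, -0.001]
wrist_force: [0.3, -0.5, -1.1]
finger_gap: 0.0213
grip_force: 39.9
```

```bash
python3 -c "
from h import *
y=np.radians(-12.8);X=np.array([np.cos(y),np.sin(y),0])
tgt(np.array([.588,.045,.098])+.047*X,y)
c=viewer.capture('scene');cv2.imwrite('pics/onplate.png',cv2.resize(c['img'][150:330,250:450],None,fx=3,fy=3))"
```

```text
t 7.82 pos [0.6301 0.0349 0.1059] F [ 0.3 -0.5 -1.1] gap 0.0213 grip 39.9
turn [-0.04  0.   -0.02] shift after [0.02 0.15 0.32] shift before [0.02 0.15 0.32]
```

View pics/onplate.png

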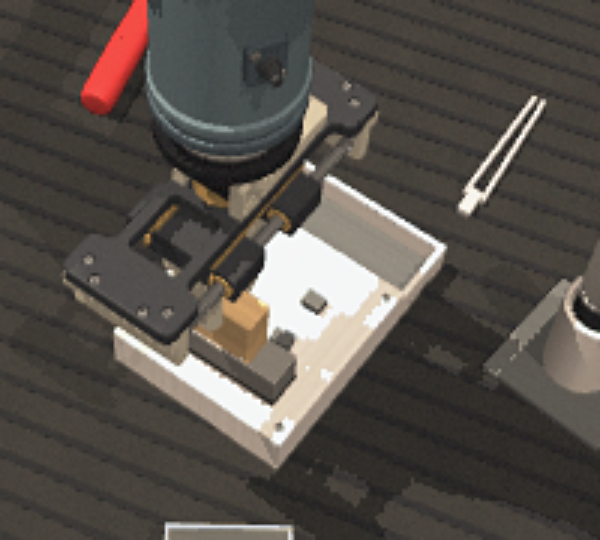

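The block hovers over the plate's +x side, parallel to its edge, with the chips ahead of it (two visible at crop (282,340) and (315,300)). I'll lower it onto the plate.

{"fn": "drive_tool", "kwargs": {
  "plan": [
    [[0, 0, 0.2], [0, 0, 0]],
    [[0, 0, 0.1], [0, 0, 0]],
    [[0, 0, 0], [0, 0, 0]],
    [[0, 0, 0.04], [0, 0, 0]],
    [[0, 0, 0], [0, 0, 0]]
  ]
}}

```text
time: 8.28
position: [0.6315, 0.0347, 0.099]
ee_rot: [0.782, 0.623, 0.0, 0.0]
wrist_force: [-0.7, 0.3, -1.9]
finger_gap: 0.0214
grip_force: 39.9
```

{"fn": "drive_tool", "kwargs": {
  "plan": [
    [[0, 0, 0.04], [0, 0, 0]],
    [[0, 0, 0], [0, 0, 0]],
    [[0, 0, 0.03], [0, 0, 0]],
    [[0, 0, 0], [0, 0, 0]]
  ]
}}

```text
time: 8.62
position: [0.6315, 0.0348, 0.0974]
ee_rot: [0.782, 0.623, 0.0, 0.0]
wrist_force: [0.1, -0.4, 0.0]
finger_gap: 0.0214
grip_force: 39.9
```

{"fn": "drive_tool", "kwargs": {
  "plan": [
    [[0, -0.1, 0], [0, 0, 0]],
    [[0, -0.2, 0], [0, 0, 0]],
    [[0, -0.2, 0], [0, 0, 0]],
    [[0, -0.2, 0], [0, 0, 0]],
    [[0, -0.2, 0], [0, 0, 0]],
    [[0, -0.2, 0], [0, 0, 0]],
    [[0, -0.2, 0], [0, 0, 0]],
    [[0, -0.2, 0], [0, 0, 0]],
    [[0, -0.2, 0], [0, 0, 0]],
    [[0, -0.2, 0], [0, 0, 0]]
  ]
}}

```text
time: 9.45
position: [0.5849, 0.0454, 0.0973]
ee_rot: [0.782, 0.623, 0.0, 0.0]
wrist_force: [1.4, 0.2, 1.1]
finger_gap: 0.0213
grip_force: 39.9
```

{"fn": "drive_tool", "kwargs": {
  "plan": [
    [[0, -0.2, 0], [0, 0, 0]],
    [[0, -0.2, 0], [0, 0, 0]],
    [[0, -0.2, 0], [0, 0, 0]],
    [[0, -0.2, 0], [0, 0, 0]],
    [[0, -0.2, 0], [0, 0, 0]],
    [[0, -0.2, 0], [0, 0, 0]],
    [[0, -0.2, 0], [0, 0, 0]],
    [[0, -0.2, 0], [0, 0, 0]],
    [[0, -0.2, 0], [0, 0, 0]],
    [[0, -0.2, 0], [0, 0, 0]]
  ]
}}

```text
time: 10.28
position: [0.5361, 0.0566, 0.0972]
ee_rot: [0.782, 0.623, 0.0, 0.0]
wrist_force: [2.2, -0.6, 2.5]
finger_gap: 0.0216
grip_force: 39.9
```

```bash
python3 -c "
from h import *
y=np.radians(-12.8);X=np.array([np.cos(y),np.sin(y),0])
tgt(np.array([.588,.045,.0975])-.070*X,y)
c=viewer.capture('scene');cv2.imwrite('pics/swept.png',cv2.resize(c['img'][150:330,250:450],None,fx=3,fy=3))"
```

```text
t 10.28 pos [0.5361 0.0566 0.0972] F [ 2.2 -0.6  2.5] gap 0.0216 grip 39.9
turn [ 0.01 -0.   -0.02] shift after [ 0.01 -0.67 -0.01] shift before [ 0.   -0.67 -0.01]
```

View pics/swept.png

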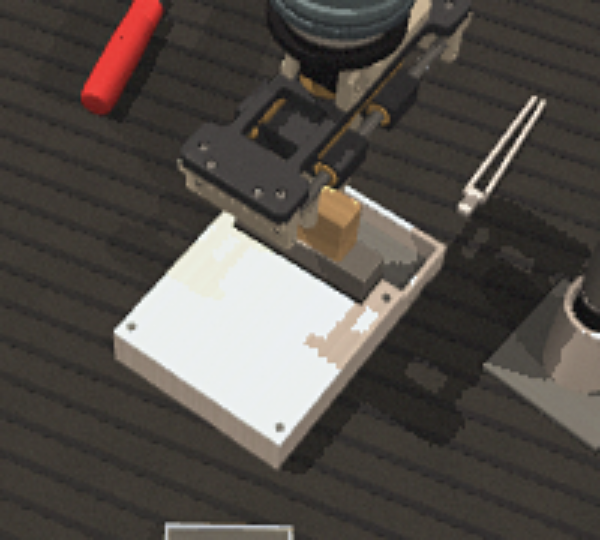

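The plate behind the blade is clear and the blade is near the trough edge. I'll finish the push and lift.

{"fn": "drive_tool", "kwargs": {
  "plan": [
    [[0, -0.2, 0], [0, 0, 0]],
    [[0, -0.2, 0], [0, 0, 0]],
    [[0, -0.2, 0], [0, 0, 0]],
    [[0, -0.2, 0], [0, 0, 0]],
    [[0, -0.05, 0], [0, 0, 0]],
    [[0, 0, 0], [0, 0, 0]],
    [[0, 0, -0.2], [0, 0, 0]],
    [[0, 0, -0.4], [0, 0, 0]],
    [[0, 0, -0.7], [0, 0, 0]],
    [[0, 0, -0.9], [0, 0, 0]]
  ]
}}

```text
time: 11.17
position: [0.5134, 0.0615, 0.1511]
ee_rot: [0.782, 0.623, -0.002, -0.002]
wrist_force: [0.7, 0.0, -1.8]
finger_gap: 0.0217
grip_force: 39.9
```

{"fn": "drive_tool", "kwargs": {
  "plan": [
    [[-0.8, 0, -0.5], [0, 0, 0]],
    [[-1, 0, 0], [0, 0, 0]],
    [[-1, 0, 0], [0, 0, 0]],
    [[-1, 0, 0], [0, 0, 0]],
    [[-1, 0, 0], [0, 0, 0]],
    [[-1, 0, 0], [0, 0, 0]],
    [[-1, 0, 0], [0, 0, 0]],
    [[-1, 0, 0], [0, 0, 0]],
    [[0, 0, 0], [0, 0, 0]]
  ]
}}

```text
time: 11.92
position: [0.4708, -0.1322, 0.1646]
ee_rot: [0.783, 0.622, -0.001, -0.0]
wrist_force: [-0.2, 0.1, -0.6]
finger_gap: 0.0214
grip_force: 39.9
```

```bash
cat > chips.py <<'E'
from h import *
c=viewer.capture('top');im=c['img'];g=cv2.cvtColor(im,cv2.COLOR_BGR2GRAY)
cv2.imwrite('pics/trough.png',cv2.resize(im[180:330,220:360],None,fx=4,fy=4))
E
python3 chips.py; python3 -c "
from h import *
tgt(np.array([.540,-.275,.0625]),np.radians(-12.8))"
```

```text
t 11.97 pos [ 0.4711 -0.1302  0.1645] F [-0.2  1.  -1.6] gap 0.0217 grip 39.9
turn [-0.02 -0.   -0.06] shift after [-5.04  3.97  4.08] shift before [-5.01  4.01  4.07]
```

View pics/trough.png

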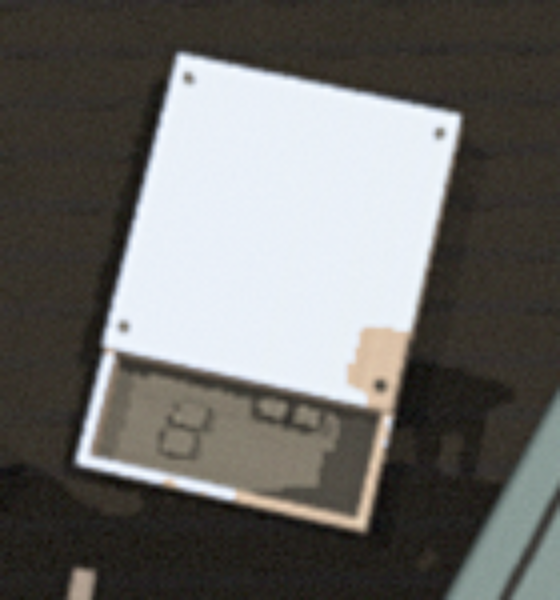

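All four chips lie in the trough, at crop (190,415), (180,440), (270,408) and (308,415). I'll put the block back at its old spot.

{"fn": "drive_tool", "kwargs": {
  "plan": [
    [[-0.8, 0.6, 0.1], [0, 0, 0]],
    [[-0.8, 0.7, 0.2], [0, 0, 0]],
    [[-0.8, 0.7, 0.3], [0, 0, 0]],
    [[-0.8, 0.7, 0.3], [0, 0, 0]],
    [[-0.8, 0.6, 0.3], [0, 0, 0]],
    [[-0.7, 0.4, 0.4], [0, 0, 0]],
    [[-0.3, 0.2, 0.6], [0, 0, 0]],
    [[0, 0, 0.6], [0, 0, 0]],
    [[0, 0, 0.5], [0, 0, 0]],
    [[0, 0, 0.3], [0, 0, 0]]
  ]
}}

```text
time: 12.8
position: [0.5383, -0.2705, 0.0725]
ee_rot: [0.782, 0.623, -0.0, -0.002]
wrist_force: [0.6, 0.4, -2.2]
finger_gap: 0.0213
grip_force: 39.9
```

{"fn": "drive_tool", "kwargs": {
  "plan": [
    [[0, 0, 0.2], [0, 0, 0]],
    [[0, 0, 0.1], [0, 0, 0]],
    [[0, 0, 0], [0, 0, 0]],
    [[0, 0, 0], [0, 0, 0]]
  ]
}}

```text
time: 13.13
position: [0.5396, -0.2722, 0.0678]
ee_rot: [0.782, 0.623, 0.0, 0.0]
wrist_force: [-0.4, -0.2, -1.9]
finger_gap: 0.0214
grip_force: 39.9
```

```bash
python3 -c "
from h import *
tgt(np.array([.540,-.275,.0622]),np.radians(-12.8))"
```

```text
t 13.13 pos [ 0.5396 -0.2722  0.0678] F [-0.4 -0.2 -1.9] gap 0.0214 grip 39.9
turn [ 0.01  0.   -0.02] shift after [-0.1   0.04  0.22] shift before [-0.1   0.04  0.22]
```

{"fn": "drive_tool", "kwargs": {
  "plan": [
    [[0, 0, 0.1], [0, 0, 0]],
    [[0, 0, 0.1], [0, 0, 0]],
    [[0, 0, 0.03], [0, 0, 0]],
    [[0, 0, 0], [0, 0, 0]],
    [[0, 0, 0], [0, 0, 0]]
  ]
}}

```text
time: 13.55
position: [0.5395, -0.2726, 0.0623]
ee_rot: [0.782, 0.623, 0.0, 0.001]
wrist_force: [-1.2, 0.6, 5.4]
finger_gap: 0.0216
grip_force: 40.0
```

{"fn": "drive_tool", "kwargs": {
  "plan": [
    [[0, 0, 0], [0, 0, 0]],
    [[0, 0, 0], [0, 0, 0]],
    [[0, 0, 0], [0, 0, 0]],
    [[0, 0, 0], [0, 0, 0]],
    [[0, 0, -0.3], [0, 0, 0]],
    [[0, 0, -0.7], [0, 0, 0]],
    [[0, 0, -1], [0, 0, 0]],
    [[0, 0, -1], [0, 0, 0]],
    [[0, 0, -1], [0, 0, -1]],
    [[0, 0, -1], [0, 0, -1]]
  ],
  "fingers": 80
}}

```text
time: 14.38
position: [0.539, -0.2723, 0.188]
ee_rot: [0.724, 0.69, 0.0, 0.0]
wrist_force: [0.4, 0.3, 0.2]
finger_gap: 0.0791
grip_force: 0.0
```

{"fn": "drive_tool", "kwargs": {
  "plan": [
    [[0, 0, -1], [0, 0, -1]],
    [[0, 0, -1], [0, 0, -0.4]],
    [[0, 0, -0.3], [0, 0, 0]],
    [[0, 0, 0], [0, 0, 0]]
  ]
}}

```text
time: 14.72
position: [0.5402, -0.2732, 0.2467]
ee_rot: [0.682, 0.731, 0.0, 0.003]
wrist_force: [0.8, 0.3, -1.1]
finger_gap: 0.08
grip_force: 0.0
```

```bash
python3 -c "
from h import *
tgt(np.array([.522,.241,.24]),np.radians(4.4))
c=viewer.capture('scene');cv2.imwrite('pics/rel.png',cv2.resize(c['img'][120:240,130:290],None,fx=4,fy=4))"
```

```text
t 14.72 pos [ 0.5402 -0.2732  0.2467] F [ 0.8  0.3 -1.1] gap 0.08 grip 0.0
turn [ 0.05  0.04 -0.08] shift after [20.56  0.85  0.27] shift before [20.57  0.71  0.2 ]
```

View pics/rel.png

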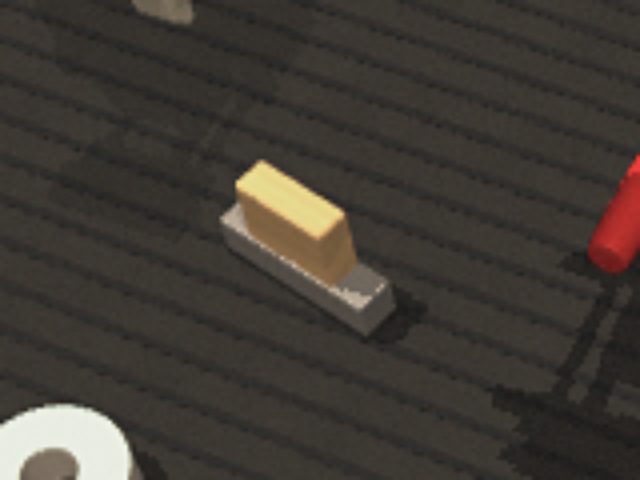

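The block stands upright on the bench, released (crop centre (300,250)). Next I'll move to the scope.

{"fn": "drive_tool", "kwargs": {
  "plan": [
    [[1, 0, 0], [0, 0, 0]],
    [[1, 0, 0], [0, 0, 0]],
    [[1, 0, 0], [0, 0, 0]],
    [[1, 0, 0], [0, 0, 0]],
    [[1, 0, 0], [0, 0, 0]],
    [[1, 0.1, 0], [0, 0, 0]],
    [[1, 0.1, 0], [0, 0, 0]],
    [[1, 0.1, 0], [0, 0, 0]],
    [[1, 0.1, 0], [0, 0, 0]],
    [[1, 0.1, 0], [0, 0, 0]]
  ]
}}

```text
time: 15.6
position: [0.5325, -0.0206, 0.2414]
ee_rot: [0.682, 0.731, -0.001, -0.002]
wrist_force: [-0.9, 0.3, 0.2]
finger_gap: 0.08
grip_force: 0.0
```

{"fn": "drive_tool", "kwargs": {
  "plan": [
    [[1, 0.1, 0], [0, 0, 0]],
    [[1, 0.1, 0], [0, 0, 0]],
    [[1, 0.1, 0], [0, 0, 0]],
    [[1, 0, 0], [0, 0, 0]],
    [[1, 0, 0], [0, 0, 0]],
    [[1, 0, 0], [0, 0, 0]],
    [[1, 0, 0], [0, 0, 0]],
    [[1, 0, 0], [0, 0, 0]],
    [[1, 0, 0], [0, 0, 0]],
    [[1, 0, 0], [0, 0, 0]]
  ]
}}

```text
time: 16.43
position: [0.5221, 0.2287, 0.2412]
ee_rot: [0.682, 0.731, -0.002, -0.001]
wrist_force: [1.1, 0.2, -0.2]
finger_gap: 0.08
grip_force: 0.0
```

{"fn": "drive_tool", "kwargs": {
  "plan": [
    [[0.5, 0, 0], [0, 0, 0]],
    [[0, 0, 0], [0, 0, 0]],
    [[0, 0, 0], [0, 0, 0]]
  ]
}}

```text
time: 16.68
position: [0.522, 0.24, 0.2424]
ee_rot: [0.681, 0.732, -0.001, -0.0]
wrist_force: [-1.5, -0.4, 0.0]
finger_gap: 0.0799
grip_force: 0.0
```

```bash
python3 -c "
from h import *
tgt(np.array([.522,.241,.131]),np.radians(4.4))"
```

```text
t 16.68 pos [0.522  0.24   0.2424] F [-1.5 -0.4  0. ] gap 0.0799 grip 0.0
turn [-0.03  0.01 -0.05] shift after [0.04 0.   4.45] shift before [0.05 0.01 4.45]
```

{"fn": "drive_tool", "kwargs": {
  "plan": [
    [[0, 0, 0.4], [0, 0, 0]],
    [[0, 0, 0.7], [0, 0, 0]],
    [[0, 0, 0.8], [0, 0, 0]],
    [[0, 0, 0.8], [0, 0, 0]],
    [[0, 0, 0.8], [0, 0, 0]],
    [[0, 0, 0.6], [0, 0, 0]],
    [[0, 0, 0.3], [0, 0, 0]],
    [[0, 0, 0], [0, 0, 0]],
    [[0, 0, 0], [0, 0, 0]]
  ]
}}

```text
time: 17.43
position: [0.5228, 0.2393, 0.1337]
ee_rot: [0.682, 0.731, -0.0, -0.0]
wrist_force: [0.8, 0.4, -0.1]
finger_gap: 0.0802
grip_force: 0.0
```

{"fn": "drive_tool", "kwargs": {
  "plan": [
    [[0, 0, 0], [0, 0, 0]],
    [[0, 0, 0], [0, 0, 0]],
    [[0, 0, 0], [0, 0, 0]],
    [[0, 0, 0], [0, 0, 0]],
    [[0, 0, 0], [0, 0, 0]],
    [[0, 0, 0], [0, 0, 0]],
    [[0, 0, 0], [0, 0, 0]],
    [[0, 0, 0], [0, 0, 0]]
  ],
  "fingers": 0,
  "newtons": 45
}}

```text
time: 18.1
position: [0.5225, 0.2403, 0.1339]
ee_rot: [0.681, 0.732, -0.0, -0.0]
wrist_force: [-0.5, -0.2, 1.5]
finger_gap: 0.0329
grip_force: 45.0
```

{"fn": "drive_tool", "kwargs": {
  "plan": [
    [[0, 0, -0.2], [0, 0, 0]],
    [[0, 0, -0.4], [0, 0, 0]],
    [[0, 0, -0.6], [0, 0, 0]],
    [[0, 0, -0.7], [0, 0, 0]],
    [[0, 0, -0.7], [0, 0, 0]],
    [[0, 0, -0.7], [0, 0, 0]],
    [[0, 0, -0.7], [0, 0, 0]],
    [[0, 0, -0.7], [0, 0, 0]],
    [[0, 0, -0.5], [0, 0, 0]],
    [[0, 0, 0], [0, 0, 0]]
  ]
}}

```text
time: 18.93
position: [0.524, 0.2406, 0.2677]
ee_rot: [0.681, 0.732, 0.003, 0.002]
wrist_force: [0.4, -0.1, -2.9]
finger_gap: 0.0331
grip_force: 45.0
```

```bash
python3 -c "
from h import *
a=np.radians(4.4);th=np.radians(42)
z=np.array([np.sin(th)*np.cos(a),np.sin(th)*np.sin(a),-np.cos(th)]);x=np.array([-np.sin(a),np.cos(a),0]);y=np.cross(z,x)
p=np.array([.588,.045,.035])-.196*z;print(p)
tgt(p,Rt=R.from_matrix(np.column_stack([x,y,z])))"
```

```text
[0.45723693 0.03493833 0.18065639]
t 18.93 pos [0.524  0.2406 0.2677] F [ 0.4 -0.1 -2.9] gap 0.0331 grip 45.0
turn [-8.33  0.01 -0.06] shift after [-8.   -4.78  0.38] shift before [-8.02 -3.27  3.45]
```

{"fn": "drive_tool", "kwargs": {
  "plan": [
    [[-0.5, -0.2, 0], [0, 0, 0]],
    [[-1, -0.4, 0], [0, 0, 0]],
    [[-1, -0.4, 0], [0, 0, 0]],
    [[-1, -0.4, 0], [0, 0, 0]],
    [[-1, -0.4, 0], [0, 0, 0]],
    [[-1, -0.4, 0], [0, 0, 0]],
    [[-1, -0.4, 0], [0, 0, 0]],
    [[-1, -0.4, 0], [0, 0, 0]],
    [[-0.5, -0.3, 0], [0, 0, 0]],
    [[0, 0, 0], [0, 0, 0]]
  ]
}}

```text
time: 19.77
position: [0.4523, 0.0322, 0.2628]
ee_rot: [0.683, 0.731, -0.001, -0.001]
wrist_force: [-0.9, -0.0, -2.1]
finger_gap: 0.0333
grip_force: 45.0
```

{"fn": "drive_tool", "kwargs": {
  "plan": [
    [[0, 0, 0], [-0.5, 0, 0]],
    [[0, 0, 0], [-1, 0, 0]],
    [[0, 0, 0], [-1, 0, 0]],
    [[0, 0, 0], [-1, 0, 0]],
    [[0, 0, 0], [-1, 0, 0]],
    [[0, 0, 0], [-1, 0, 0]],
    [[0, 0, 0], [-1, 0, 0]],
    [[0, 0, 0], [-1, 0, 0]],
    [[0, 0, 0], [-0.8, 0, 0]],
    [[0, 0, 0], [0, 0, 0]]
  ]
}}

```text
time: 20.6
position: [0.4508, 0.0366, 0.2597]
ee_rot: [0.638, 0.684, 0.259, 0.239]
wrist_force: [-1.4, 0.0, -2.8]
finger_gap: 0.0333
grip_force: 45.0
```

```bash
cat > fin.py <<'E'
from h import *
a=np.radians(4.4);th=np.radians(42)
z=np.array([np.sin(th)*np.cos(a),np.sin(th)*np.sin(a),-np.cos(th)]);x=np.array([-np.sin(a),np.cos(a),0]);y=np.cross(z,x)
p=np.array([.588,.045,.035])-.196*z
tgt(p,Rt=R.from_matrix(np.column_stack([x,y,z])))
E
python3 fin.py
```

```text
t 20.6 pos [0.4508 0.0366 0.2597] F [-1.4  0.  -2.8] gap 0.0333 grip 45.0
turn [-0.14  0.02 -0.07] shift after [-0.08 -1.93  2.52] shift before [-0.09 -1.9   2.54]
```

{"fn": "drive_tool", "kwargs": {
  "plan": [
    [[0, -0.2, 0.2], [0, 0, 0]],
    [[0, -0.3, 0.4], [0, 0, 0]],
    [[0, -0.4, 0.5], [0, 0, 0]],
    [[0, -0.4, 0.5], [0, 0, 0]],
    [[0, -0.3, 0.5], [0, 0, 0]],
    [[0, -0.2, 0.3], [0, 0, 0]],
    [[0, -0.1, 0.1], [0, 0, 0]],
    [[0, 0, 0], [0, 0, 0]],
    [[0, 0, 0], [0, 0, 0]]
  ]
}}

```text
time: 21.35
position: [0.461, 0.0354, 0.1858]
ee_rot: [0.637, 0.685, 0.259, 0.241]
wrist_force: [-0.5, -0.2, -2.7]
finger_gap: 0.033
grip_force: 45.0
```

```bash
python3 fin.py; python3 -c "
from h import *
c=viewer.capture('scene');cv2.imwrite('pics/final.png',c['img'])"
```

```text
t 21.35 pos [0.461  0.0354 0.1858] F [-0.5 -0.2 -2.7] gap 0.033 grip 45.0
turn [-0.11  0.03 -0.04] shift after [-0.01 -0.25  0.05] shift before [-0.01 -0.25  0.05]
```

View pics/final.png

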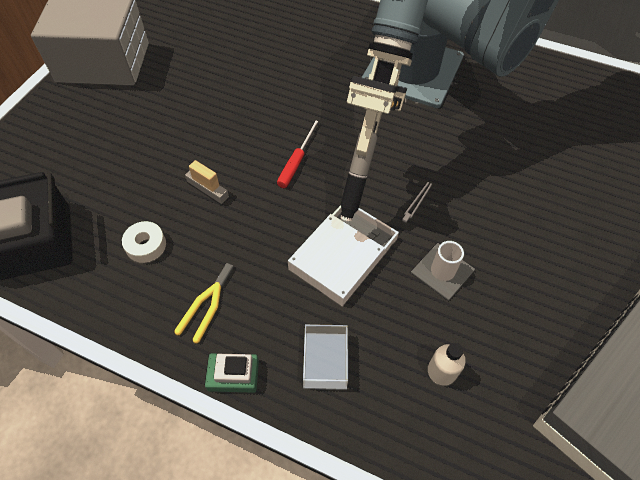

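The final view shows the scope held about 42° from vertical, with its lens at px (347,217), above and clear of the board and aimed at the plate. The block is upright, the holster is empty, and the bystanders look undisturbed. One small correction and settling rows, then I hand in.

{"fn": "drive_tool", "kwargs": {
  "plan": [
    [[0, -0.2, 0], [0, 0, 0]],
    [[0, 0, 0], [0, 0, 0]],
    [[0, 0, 0], [0, 0, 0]],
    [[0, 0, 0], [0, 0, 0]],
    [[0, 0, 0], [0, 0, 0]],
    [[0, 0, 0], [0, 0, 0]]
  ]
}}

```text
time: 21.9
position: [0.4569, 0.0349, 0.1827]
ee_rot: [0.637, 0.684, 0.259, 0.242]
wrist_force: [0.5, -1.0, -2.7]
finger_gap: 0.0335
grip_force: 45.0
```

```bash
python3 fin.py; python3 -c "
from h import *
print(proj(viewer.capture('scene'),np.array(ctrl.sense()['position'])+R.from_quat(ctrl.sense()['ee_rot']).apply([0,0,.126])))
print(workorder.job_done())"
```

```text
t 21.9 pos [0.4569 0.0349 0.1827] F [ 0.5 -1.  -2.7] gap 0.0335 grip 45.0
turn [-0.09  0.05 -0.05] shift after [-0.   -0.04  0.07] shift before [-0.   -0.04  0.07]
[345.83327118 217.53631464]
the job is handed in; nothing more can be done
None
```

I handed the job in at about 22 s of robot time, with all four chips in the trough, the block standing released on the bench, and the scope held still about 42° from vertical, aimed at the plate's middle from about 70 mm; the hand-in returned no verdict.

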